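# Transfer the filter cartridges to the rack in reverse order

## Robot

A 6-joint arm with a two-finger parallel gripper is mounted at the origin on a cart in front of the work surface, level with it; the furniture and walls round the work are solid. World frame = base frame: x ahead of the robot, y to its left, z up, the work surface at z = 0. Lengths are in m, angles in rad, forces in N, time in s.
With the tool pointing down it reaches from about 0.3 to 0.75 m from the base axis. Payload 8.5 kg.
Tool frame: the origin (TCP) lies between the finger pads; the fingertips stand 11 mm ahead of it and the grasp point (between the pads) lies 8 mm behind it (manip.tcp_to_tips is the distance from the TCP to the fingertips, in m); z points along the fingers, x is the direction in which the jaws open and shut, and the axes are right-handed (so a half turn about z gives the same grasp; the last joint's range is limited). The gripper opens to 88 mm and grips with 3 to 60 N. Pads are 18 mm wide; open, the fingers measure 123 mm over their backs; the gripper's body (75 mm by 187 mm) begins 45 mm behind the grasp point.
Start: joints at [1.111, 0.381, 1.297, -0, 1.464, -0.215], TCP at [0.133, 0.534, 0.25] pointing down, gripper open.
Joint ranges: [-3.11, 3.11], [-0.89, 2.33], [0.22, 2.48], [-1.42, 4.56], [0.17, 2.85], [-2.88, 2.88]. Speed limits (rad/s): [2.39, 2.39, 3.14, 3.14, 3.14, 3.14].

## Interface

Orientations are given as a 3x3 rotation matrix whose columns are the frame's x, y, z axes.
In Python, from station import manip gives the robot as it stands.
- The arm moves only by the shell command python3 -m inch 'ROWS' [OPENING] [FORCE]. ROWS is JSON, a list of rows, each an object with "delta_pos": the shift along the world's x, y, z in mm, a list of three; "turn": the turn about the world's z in rad. A call has 1 to 5 rows; each row is the pose to reach, as a shift and turn from the pose commanded when the call began; what a row does not reach only later rows make up. A row lasts 1/12 s, in which the tool goes at most 41.7 mm and 7.16 degrees, less where a joint would pass 70% of its speed; a pose out of reach is approached as far as the arm can. A call with a gripper value outside its range is refused whole. OPENING is the finger opening in mm, from 0 to 88.1, set as the call begins (- or left out, the last holds). The fingers move at their own pace and stop on an object; FORCE is the grip in N (left out, the last holds). Time passes only in rows, so rows that repeat a pose let the fingers close. It gives the time, the measured TCP pose, the force and the opening at its end, in the units of the state.
- manip.state(): the state, without advancing time (a new reading comes with each control period).
- manip.get_image(name): name is "scene" or "side" or "wrist"; returns a dict with "image" (480x640x3 uint8, blue, green, red), "K" (3x3 intrinsics, pixels), "rvec" (rotation vector, rad) and "tvec" (3), from world to camera coordinates, as OpenCV has them. Camera axes: x right, y down, z forward; pixel columns grow to the right and rows downward; lengths in m; the calibration is good to about 2 mm. A picture is of the moment at which its call begins. There is no depth.
- manip.close_job(): hands the job in, once; it reports no verdict.
The state is a dict: "time": time; "joints": joint angles; "joint_vel": joint speeds; "joint_efforts": joint torques, N m; "position": TCP position; "orientation": TCP orientation; "contact_force": force on the tool from outside, world axes, zero at the start; "ft_torque": the same for the moment, N m; "gripper_width": opening from 0.0 (shut) to 1.0 (fully open).
Only numpy, scipy, OpenCV 4.12 (cv2) and the standard library are available. Lean on these libraries where they do the work, as an engineer would, in place of code of your own. Each camera call takes 0.05 s, during which the arm holds its last target.

## Task

The four water-filter cartridges on the aluminium carrier have to go into the grey rack, because the dispenser takes them from the other end: put them in so that the row is reversed, that is, the one farthest left on the carrier goes into the rack's farthest-right recess, the second from the left into the second from the right, and so on. Stand each upright and fully down in its recess and let go of it; do not knock over any cartridge, and leave the other things on the worktop where they are.

Things in the scene. Friction and masses are not known exactly. Their poses are not given: they have to be found in the camera images.
- carrier: fixed aluminium plate, 84 x 316 x 6 mm with a 16 mm high lip at each end, on which the row of cartridges stands at the start; lies on the worktop, long way across in front of the robot. Origin: centre of its underside; its y axis runs along the row, towards the left as seen from the robot (turned by less than 10 degrees). The four rings lie on it at about y = +117, +39, -39 and -117 mm, x = 0.
- rack: fixed grey block, 84 x 328 x 22 mm, to the left or right of the carrier, turned by less than 10 degrees. Origin: centre of its underside; y along its row, to the left seen from the robot. Four round recesses 62 mm wide at x = 0, y = +117, +39, -39, -117 mm; their floor is 10 mm above the underside (12 mm deep). Keep the arm clear of the bottle shelf behind: front edge at x = 0.61 m, underside at z = 0.42 m.
- cartridge_blue: loose filter cartridge, upright round cylinder 46 mm across and 88 mm high, white below and blue in its upper 36 mm, with a blue spigot 14 mm wide and 8 mm high in the middle of its top (96 mm in all); about 0.2 kg. Origin: centre of its underside; z up along its axis. It stands at the start on the carrier plate (6 mm above the worktop) inside the ring of its own colour. Grip it round the blue upper part.
- cartridge_yellow: loose filter cartridge, upright round cylinder 46 mm across and 88 mm high, white below and yellow in its upper 36 mm, with a yellow spigot 14 mm wide and 8 mm high in the middle of its top (96 mm in all); about 0.2 kg. Origin: centre of its underside; z up along its axis. It stands at the start on the carrier plate (6 mm above the worktop) inside the ring of its own colour. Grip it round the yellow upper part.
- cartridge_green: loose filter cartridge, upright round cylinder 46 mm across and 88 mm high, white below and green in its upper 36 mm, with a green spigot 14 mm wide and 8 mm high in the middle of its top (96 mm in all); about 0.2 kg. Origin: centre of its underside; z up along its axis. It stands at the start on the carrier plate (6 mm above the worktop) inside the ring of its own colour. Grip it round the green upper part.
- cartridge_red: loose filter cartridge, upright round cylinder 46 mm across and 88 mm high, white below and red in its upper 36 mm, with a red spigot 14 mm wide and 8 mm high in the middle of its top (96 mm in all); about 0.2 kg. Origin: centre of its underside; z up along its axis. It stands at the start on the carrier plate (6 mm above the worktop) inside the ring of its own colour. Grip it round the red upper part.
- ring_blue: fixed blue ring on the carrier, 70 mm outside, 58 mm inside, 8 mm high; origin: centre of its underside. The blue cartridge stands in it at the start, so it goes on showing that cartridge's old place in the row.
- ring_yellow: fixed yellow ring on the carrier, 70 mm outside, 58 mm inside, 8 mm high; origin: centre of its underside. The yellow cartridge stands in it at the start, so it goes on showing that cartridge's old place in the row.
- ring_green: fixed green ring on the carrier, 70 mm outside, 58 mm inside, 8 mm high; origin: centre of its underside. The green cartridge stands in it at the start, so it goes on showing that cartridge's old place in the row.
- ring_red: fixed red ring on the carrier, 70 mm outside, 58 mm inside, 8 mm high; origin: centre of its underside. The red cartridge stands in it at the start, so it goes on showing that cartridge's old place in the row.
- tea_tin: bystander, loose: tea tin, dark green and grey, 74 mm wide, 92 mm high; origin: on its underside, near the middle. Not part of the job.
- ball_valve: bystander, loose: brass ball valve with a red lever, 32 x 115 x 49 mm; origin: on its underside, near the middle. Not part of the job.
- cap_black: bystander, loose: black bottle cap, 57 mm wide, 24 mm high; origin: on its underside, near the middle. Not part of the job.
- ptfe_tape: bystander, loose: roll of white tape lying flat, 52 mm wide, 15 mm high; origin: on its underside, near the middle. Not part of the job.

How it is judged:
By the outcome, as a careful person would: the job done as asked, in the order asked, and still so for the second after the job is handed in, with the robot touching nothing.
It also fails if it takes over 109 s, if anything falls off the work surface, if the arm or the gripper's body presses on something with over 40 N, if the wrist force passes 120 N, or if a joint passes its speed limit or range.

## Working session

There is one attempt and no reset: what is moved stays moved. The work goes in short steps, Python scripts to look and compute and a shell command to move; the robot and the scene stay as the last step left them, time stands still between calls to the robot, and variables do not carry over. Pictures are saved under pics/ and viewed, and the job is handed in when it is done.

```bash
ls; mkdir -p pics
python3 - <<'E'
from station import manip
import cv2
for n in ["scene","side","wrist"]:
    d=manip.get_image(n); cv2.imwrite(f"pics/{n}0.png",d["image"]); print(n,d["K"],d["rvec"],d["tvec"])
print(manip.state(), manip.tcp_to_tips)
E
```

```text
pics
scene [[459.65573736   0.         316.31971436]
 [  0.         459.65573736 239.90372914]
 [  0.           0.           1.        ]] [ 2.18811746 -0.87541446  0.39292776] [-0.34624331  0.30543443  0.75363563]
side [[441.44073685   0.         321.30975401]
 [  0.         441.44073685 235.76924973]
 [  0.           0.           1.        ]] [ 0.43403688 -2.66382097  1.30172115] [0.52757868 0.09307934 1.28258786]
wrist [[421.388954     0.         322.5503755 ]
 [  0.         421.388954   241.20969715]
 [  0.           0.           1.        ]] [-2.28321651 -1.78358065 -0.26542431] [-0.55043451 -0.0409287   0.38890955]
{'time': 0.15, 'joints': array([ 1.11065944e+00,  3.81064200e-01,  1.29801271e+00, -1.70455962e-05,
        1.46359082e+00, -2.15298610e-01]), 'joint_vel': array([-0.00036034, -0.00266709, -0.00224364, -0.00030382, -0.00076421,
       -0.00019879]), 'joint_efforts': array([ 2.09697602e-03, -4.38079906e+01, -2.24614048e+01,  7.13513838e-02,
        3.43653664e-02, -6.54389260e-05]), 'position': array([0.1332392 , 0.53342212, 0.24929221]), 'orientation': array([[ 2.42397406e-01,  9.70176934e-01, -4.62227067e-04],
       [ 9.70176472e-01, -2.42397753e-01, -9.70789793e-04],
       [-1.05388067e-03, -2.13124897e-04, -9.99999422e-01]]), 'contact_force': array([-0.36922057, -0.21678229, -0.34849182]), 'ft_torque': array([-0.01030225, -0.00266157, -0.00385942]), 'gripper_width': 1.001275755772344} 0.011
```

View pics/scene0.png

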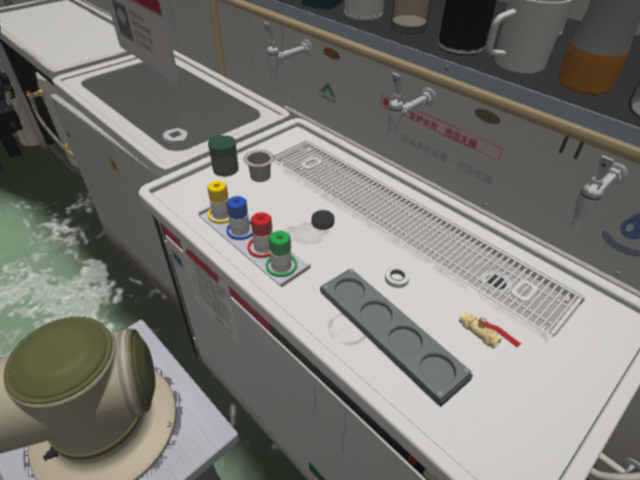

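View pics/side0.png

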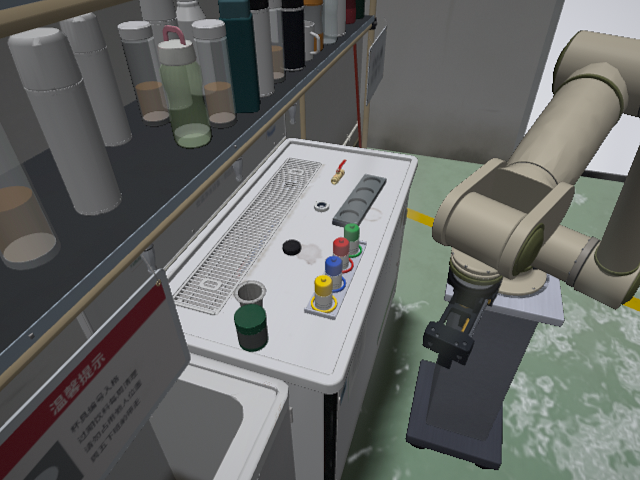

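View pics/wrist0.png

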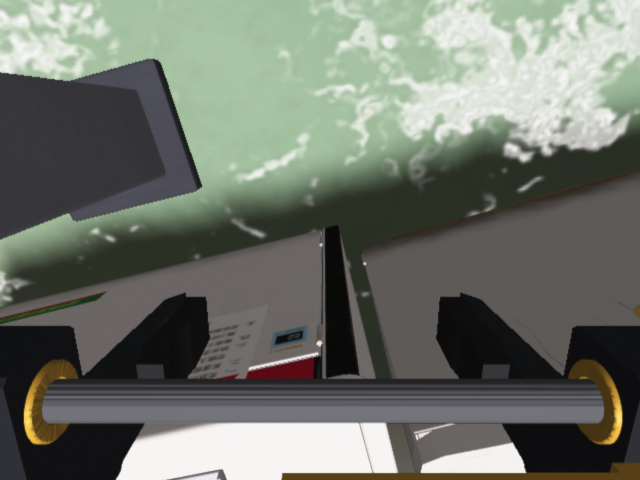

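```bash
cat > h.py <<'E'
import cv2, numpy as np
from station import manip
def cam(n):
    d=manip.get_image(n); d["R"]=cv2.Rodrigues(np.array(d["rvec"]))[0]; d["t"]=np.array(d["tvec"]).ravel(); d["K"]=np.array(d["K"]); return d
def ray(d,p):
    v=d["R"].T@np.linalg.inv(d["K"])@np.array([p[0],p[1],1.]); return -d["R"].T@d["t"], v/np.linalg.norm(v)
def plane(d,p,z):
    o,v=ray(d,p); return o+v*(z-o[2])/v[2]
def tri(a,b):
    A=np.zeros((3,3));y=np.zeros(3)
    for o,v in (a,b):
        P=np.eye(3)-np.outer(v,v);A+=P;y+=P@o
    return np.linalg.solve(A,y)
def proj(d,X): 
    return cv2.projectPoints(np.array(X,float).reshape(-1,3),np.array(d["rvec"]),d["t"],d["K"],None)[0].reshape(-1,2)
H={"yellow":(20,34),"blue":(105,128),"green":(50,85),"red":(172,8)}
def mask(im,c):
    h=cv2.cvtColor(im,cv2.COLOR_BGR2HSV);lo,hi=H[c]
    hh=h[...,0].astype(int); m=((hh>=lo)&(hh<=hi)) if lo<hi else ((hh>=lo)|(hh<=hi))
    return (m&(h[...,1]>130)&(h[...,2]>60)).astype(np.uint8)
def blobs(m,amin=20):
    n,l,s,c=cv2.connectedComponentsWithStats(m)
    return [(int(s[i,4]),c[i].round(2),s[i,:4].tolist()) for i in range(1,n) if s[i,4]>=amin]
E
python3 - <<'E'
from h import *
S=cam("scene");D=cam("side")
for c in H:
    for n,d in (("scene",S),("side",D)): print(c,n,blobs(mask(d["image"],c)))
for n,d in (("scene",S),("side",D)):
    g=cv2.cvtColor(d["image"],cv2.COLOR_BGR2GRAY)
    box=(310,260,170,150) if n=="scene" else (330,170,60,60)
    x,y,w,h=box
    cv2.imwrite(f"pics/rack_{n}.png",cv2.resize(d["image"][y:y+h,x:x+w],None,fx=4.5 if n=="scene" else 9,fy=4 if n=="scene" else 9))
    x,y,w,h=(190,165,130,120) if n=="scene" else (300,215,80,110)
    cv2.imwrite(f"pics/car_{n}.png",cv2.resize(d["image"][y:y+h,x:x+w],None,fx=5,fy=5))
E
```

```text
yellow scene [(332, array([217.24, 191.14]), [208, 181, 19, 22]), (67, array([215.78, 218.15]), [208, 209, 21, 14])]
yellow side [(248, array([420.02, 217.36]), [407, 209, 27, 19]), (287, array([322.28, 284.79]), [315, 275, 17, 21]), (104, array([324.12, 305.46]), [311, 296, 26, 17]), (148, array([633.09, 303.24]), [623, 296, 17, 15]), (36, array([465.03, 324.58]), [462, 318, 7, 14])]
blue scene [(178, array([235.93, 202.47]), [227, 197, 19, 13]), (60, array([236.48, 234.83]), [227, 226, 25, 13])]
blue side [(149, array([331.59, 262.4 ]), [325, 256, 16, 18]), (46, array([340.52, 286.02]), [333, 277, 13, 15])]
green scene [(198, array([279.03, 237.86]), [270, 232, 19, 13]), (77, array([280.77, 268.84]), [266, 257, 30, 19])]
green side [(67, array([352.03, 227.72]), [345, 224, 14, 8]), (40, array([356.35, 252.7 ]), [349, 245, 13, 13]), (95, array([258.97, 311.46]), [247, 304, 18, 20])]
red scene [(163, array([150.26,   4.2 ]), [137, 0, 23, 13]), (348, array([260.8 , 223.27]), [252, 213, 19, 22]), (64, array([171.25, 235.95]), [163, 227, 17, 19]), (69, array([255.68, 251.  ]), [248, 240, 22, 17]), (140, array([202.24, 265.04]), [187, 250, 30, 31]), (195, array([249.63, 309.11]), [230, 289, 40, 41]), (167, array([500.51, 332.43]), [479, 320, 41, 26]), (30, array([411.57, 458.73]), [409, 455, 7, 8])]
red side [(70, array([348.13,  14.96]), [346, 9, 7, 14]), (210, array([356.83,  93.22]), [354, 44, 7, 104]), (27, array([341.04, 164.85]), [338, 160, 8, 12]), (108, array([340.28, 242.42]), [333, 238, 16, 12]), (39, array([348.38, 266.92]), [342, 258, 11, 15]), (2151, array([116.3 , 337.26]), [45, 285, 120, 127]), (30, array([ 52.77, 409.93]), [47, 405, 11, 13])]
```

View pics/rack_scene.png

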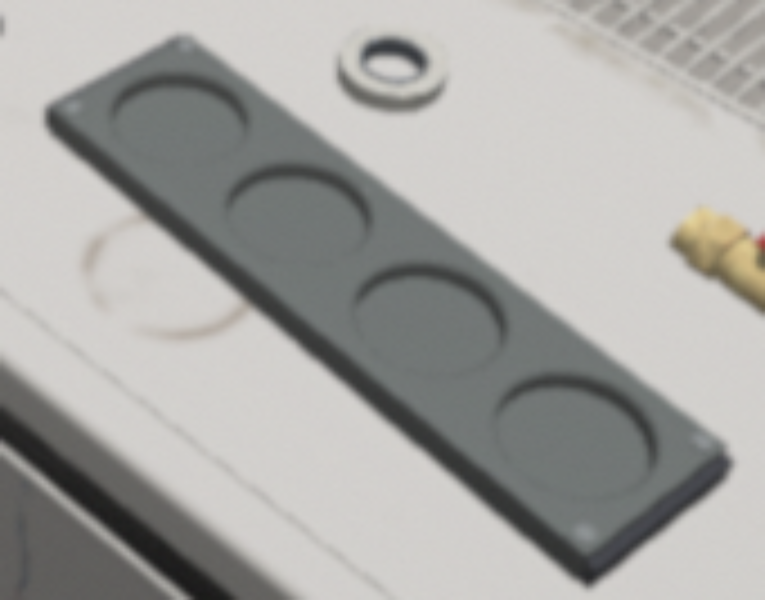

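View pics/car_scene.png

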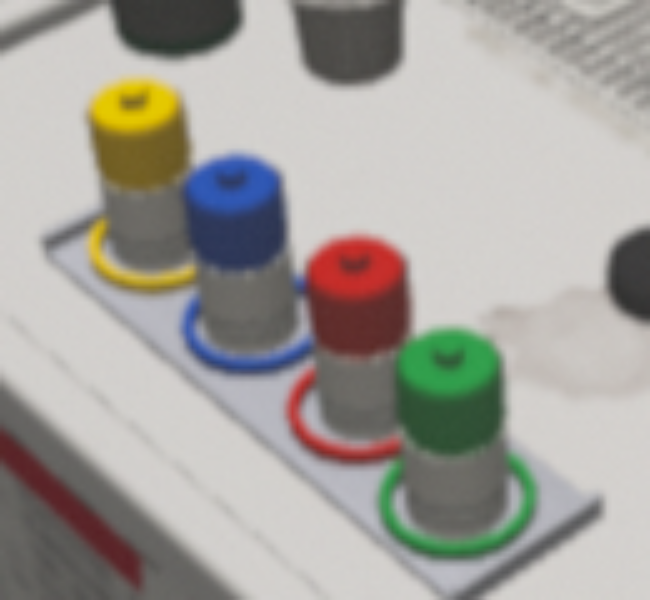

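Run:
```python
from h import *
import h
def mask2(im,c):
    hh=cv2.cvtColor(im,cv2.COLOR_BGR2HSV);lo,hi=H[c];h0=hh[...,0].astype(int)
    m=((h0>=lo)&(h0<=hi)) if lo<hi else ((h0>=lo)|(h0<=hi))
    return (m&(hh[...,1]>110)&(hh[...,2]>35)).astype(np.uint8)
S=cam("scene");D=cam("side")
box={"scene":(195,170,110,110),"side":(305,220,65,100)}
caps={}
for c in ("yellow","blue","red","green"):
    r=[]
    for n,d in (("scene",S),("side",D)):
        x,y,w,hh=box[n]; m=mask2(d["image"],c); z=np.zeros_like(m); z[y:y+hh,x:x+w]=m[y:y+hh,x:x+w]
        b=max(blobs(z),key=lambda t:t[0]); r.append(ray(d,b[1])); print(c,n,b,end=' ')
        if n=="scene": p1=plane(d,b[1],0.0775)
    X=tri(*r); caps[c]=X; print('\n',X.round(4),p1.round(4))
P=np.array([caps[c][:2] for c in ("yellow","blue","red","green")])
s=np.array([117,39,-39,-117])/1000.
k=np.polyfit(s,P,1); print("carrier",k, np.arctan2(-k[0][0],k[0][1])); print((P-np.outer(s,k[0])-k[1]).round(4))
e=np.array([[179,117],[299,214],[429,320],[576,437]]); Q=np.array([plane(S,(310+a/4.5,260+b/4),0.022)[:2] for a,b in e])
k2=np.polyfit(s,Q,1); print("rack",k2,np.arctan2(-k2[0][0],k2[0][1])); print((Q-np.outer(s,k2[0])-k2[1]).round(4));
c0=np.array([[50,110],[183,38],[728,455],[590,563]]);C=np.array([plane(S,(310+a/4.5,260+b/4),0.022)[:2] for a,b in c0]); print(C.round(4),C.mean(0))
print("D side proj of corners")
u=k2[0]/np.linalg.norm(k2[0]); T=np.outer(s,u)+k2[1]; print("targets",T.round(4))
im=S["image"].copy(); im2=D["image"].copy()
ang=np.linspace(0,2*np.pi,60)
for t in T:
    for a in ang:
        X=[t[0]+.031*np.cos(a),t[1]+.031*np.sin(a),.022]
        for i,d in ((im,S),(im2,D)):
            q=proj(d,X)[0]; 
            qi=tuple(np.round(q).astype(int)); i[qi[1],qi[0]]=(0,0,255)
cv2.imwrite("pics/ov.png",np.hstack([cv2.resize(im[260:410,310:480],None,fx=2.7,fy=3),cv2.resize(im2[170:230,325:395],(330,450))]))
```

```text
yellow scene (349, array([217.33, 191.28]), [208, 181, 19, 22]) yellow side (312, array([322.77, 285.14]), [315, 275, 17, 21]) 
 [0.4491 0.3084 0.0776] [0.4499 0.3088 0.0775]
blue scene (336, array([236.48, 206.63]), [227, 196, 19, 22]) blue side (189, array([331.61, 263.39]), [325, 256, 17, 19]) 
 [0.4486 0.2279 0.0812] [0.4482 0.2311 0.0775]
red scene (379, array([261.13, 223.65]), [251, 213, 20, 23]) red side (151, array([339.34, 243.91]), [333, 238, 16, 17]) 
 [0.4524 0.1432 0.0817] [0.452  0.1464 0.0775]
green scene (236, array([279.08, 238.25]), [270, 231, 20, 17]) green side (113, array([352.35, 228.98]), [345, 224, 14, 17]) 
 [0.4387 0.072  0.0905] [0.4501 0.0837 0.0775]
carrier [[0.03525684 1.01780714]
 [0.44722912 0.18790858]] -0.0346261595886395
[[-0.0022  0.0015]
 [ 0.      0.0003]
 [ 0.0066 -0.005 ]
 [-0.0044  0.0032]]
rack [[ 0.095892    0.99973125]
 [ 0.48140315 -0.2031993 ]] -0.09562523684006498
[[ 0.0001  0.0002]
 [ 0.     -0.0004]
 [-0.0004  0.0001]
 [ 0.0003  0.0001]]
[[ 0.4532 -0.0421]
 [ 0.5348 -0.0492]
 [ 0.5061 -0.3662]
 [ 0.4248 -0.3585]] [ 0.47974656 -0.20403076]
D side proj of corners
targets [[ 0.4926 -0.0867]
 [ 0.4851 -0.1644]
 [ 0.4777 -0.242 ]
 [ 0.4702 -0.3197]]
```

View pics/ov.png

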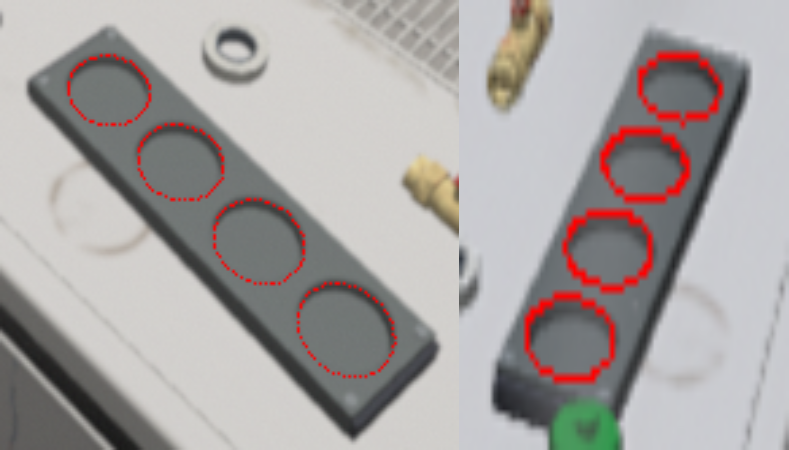

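Run:
```python
from h import *
S=cam("scene");D=cam("side")
px={"yellow":(140,135),"blue":(236,213),"red":(359,297),"green":(450,392)}
# top disc centre (cap top at z=.094): approx from scene crop: read centre of top ellipse
im=S["image"].copy(); im2=D["image"].copy()
hsv=cv2.cvtColor(im,cv2.COLOR_BGR2HSV); print(hsv[245,280],hsv[240,272],hsv[248,283])
ang=np.linspace(0,2*np.pi,80)
for c,p in px.items():
    X=plane(S,(190+p[0]/5-.4,165+p[1]/5-.4),0.0775); print(c,X.round(4))
    for z in (.094,.058,.006):
      for a in ang:
        for i,d in ((im,S),(im2,D)):
            q=np.round(proj(d,[X[0]+.023*np.cos(a),X[1]+.023*np.sin(a),z])[0]).astype(int); i[q[1],q[0]]=(255,0,255)
cv2.imwrite("pics/ov2.png",np.hstack([cv2.resize(im[170:290,195:305],(440,480)),cv2.resize(im2[220:320,305:375],(336,480))]))
```

```text
[ 65 116  90] [ 67 173 152] [65 98 81]
yellow [0.4496 0.3073 0.0775]
blue [0.4475 0.2289 0.0775]
red [0.4517 0.1451 0.0775]
green [0.4414 0.0718 0.0775]
```

View pics/ov2.png

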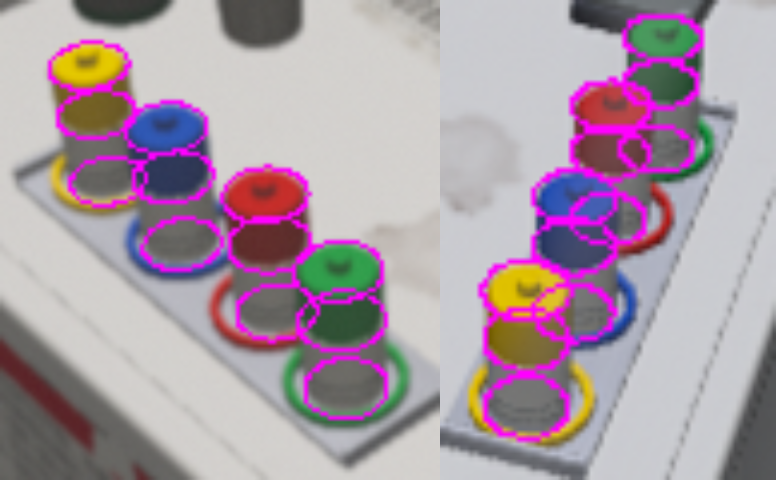

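```bash
python3 -m inch '[{"delta_pos":[28,-20,0],"turn":-0.12},{"delta_pos":[56,-40,0],"turn":-0.24},{"delta_pos":[84,-60,0],"turn":-0.36},{"delta_pos":[112,-80,0],"turn":-0.48},{"delta_pos":[140,-100,0],"turn":-0.6}]' 88
python3 -m inch '[{"delta_pos":[28,-20,0],"turn":-0.12},{"delta_pos":[56,-40,0],"turn":-0.24},{"delta_pos":[84,-60,0],"turn":-0.36},{"delta_pos":[112,-80,0],"turn":-0.48},{"delta_pos":[140,-100,0],"turn":-0.6}]'
```

```text
time: 0.87
position: [0.2743, 0.4325, 0.2499]
orientation: [[0.752, 0.66, 0.0], [0.66, -0.752, 0.0], [0.0, 0.0, -1.0]]
contact_force: [1.2, 0.9, -0.8]
gripper_width: 0.997
time: 1.28
position: [0.4145, 0.3323, 0.2499]
orientation: [[0.993, 0.12, 0.0], [0.12, -0.993, 0.0], [0.0, -0.0, -1.0]]
contact_force: [-0.9, -0.0, -0.1]
gripper_width: 0.998
```

```bash
python3 -m inch '[{"delta_pos":[17,-12,0],"turn":-0.06},{"delta_pos":[35,-25,0],"turn":-0.12},{"delta_pos":[35,-25,-40],"turn":-0.12},{"delta_pos":[35,-25,-70],"turn":-0.12},{"delta_pos":[35,-25,-90],"turn":-0.12}]'
python3 - <<'E'
from h import *
for n in ("wrist","scene"): cv2.imwrite(f"pics/{n}1.png",cam(n)["image"])
E
```

```text
time: 1.7
position: [0.4477, 0.3078, 0.1571]
orientation: [[1.0, 0.005, -0.003], [0.005, -1.0, -0.001], [-0.003, 0.001, -1.0]]
contact_force: [0.0, 0.4, 1.2]
gripper_width: 0.998
```

View pics/wrist1.png

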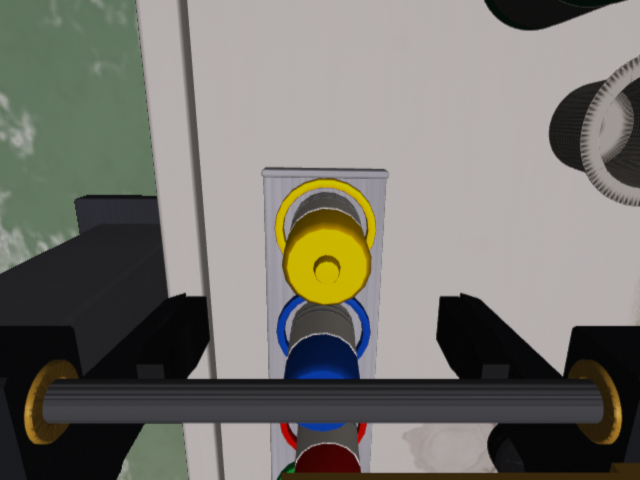

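View pics/scene1.png

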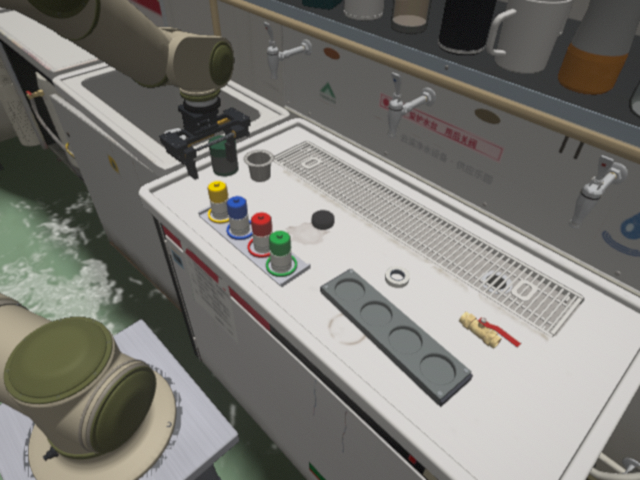

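Run:
```python
from h import *
S=cam("scene");W=cam("wrist")
print("tcp in scene",proj(S,manip.state()["position"]),"cam",ray(W,(0,0))[0])
print("spigot",plane(W,(326,267),.102),proj(W,[.4496,.3073,.102]))
```

```text
tcp in scene [[211.82531776 161.86996982]] cam [0.44877849 0.38371165 0.29400067]
spigot [0.45073625 0.31248947 0.102     ] [[323.58313815 276.96108478]]
```

```bash
python3 -m inch '[{"delta_pos":[1,2,-35],"turn":0},{"delta_pos":[1,2,-65],"turn":0},{"delta_pos":[1,2,-85],"turn":0},{"delta_pos":[1,2,-92],"turn":0},{"delta_pos":[1,2,-92],"turn":0}]'
python3 -m inch '[{"delta_pos":[0,0,0],"turn":0},{"delta_pos":[0,0,0],"turn":0},{"delta_pos":[0,0,0],"turn":0},{"delta_pos":[0,0,0],"turn":0},{"delta_pos":[0,0,0],"turn":0}]' 30 25
python3 -m inch '[{"delta_pos":[0,0,0],"turn":0},{"delta_pos":[0,0,0],"turn":0}]'
```

```text
time: 2.32
position: [0.4495, 0.3108, 0.0679]
orientation: [[1.0, 0.006, -0.0], [0.006, -1.0, -0.0], [-0.0, 0.0, -1.0]]
contact_force: [-0.1, -0.6, -0.5]
gripper_width: 0.998
time: 2.73
position: [0.4496, 0.3107, 0.0685]
orientation: [[1.0, 0.006, 0.001], [0.006, -1.0, 0.001], [0.001, -0.001, -1.0]]
contact_force: [-0.6, 0.0, 0.2]
gripper_width: 0.645
time: 2.9
position: [0.4495, 0.3106, 0.068]
orientation: [[1.0, 0.006, 0.001], [0.006, -1.0, 0.0], [0.001, -0.0, -1.0]]
contact_force: [-0.6, -1.0, 0.0]
gripper_width: 0.51
```

```bash
python3 -m inch '[{"delta_pos":[0,0,0],"turn":0},{"delta_pos":[0,0,0],"turn":0},{"delta_pos":[0,0,10],"turn":0},{"delta_pos":[0,0,30],"turn":0},{"delta_pos":[0,0,60],"turn":0}]'
python3 -m inch '[{"delta_pos":[0,0,35],"turn":0},{"delta_pos":[0,0,60],"turn":0},{"delta_pos":[0,0,72],"turn":0},{"delta_pos":[0,0,72],"turn":0}]'
python3 - <<'E'
from h import *
for n in ("wrist","side"): cv2.imwrite(f"pics/{n}2.png",cam(n)["image"])
E
```

```text
time: 3.32
position: [0.4481, 0.31, 0.1269]
orientation: [[1.0, 0.006, -0.005], [0.006, -1.0, -0.002], [-0.005, 0.002, -1.0]]
contact_force: [0.2, 0.4, -2.1]
gripper_width: 0.512
time: 3.65
position: [0.4499, 0.3109, 0.203]
orientation: [[1.0, 0.006, 0.005], [0.006, -1.0, 0.002], [0.005, -0.002, -1.0]]
contact_force: [0.2, 0.9, -1.3]
gripper_width: 0.515
```

View pics/wrist2.png

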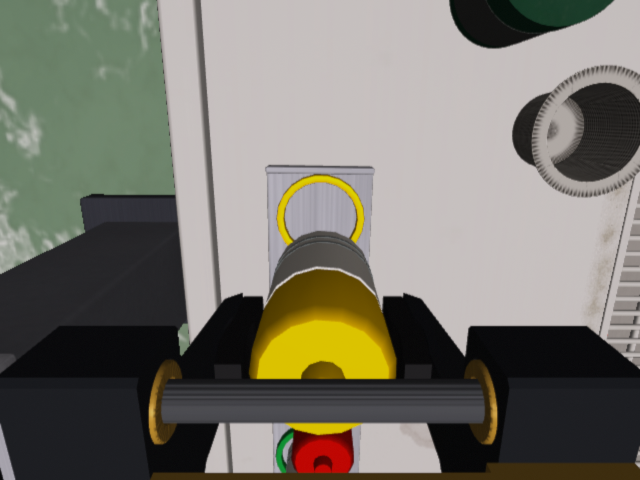

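View pics/side2.png

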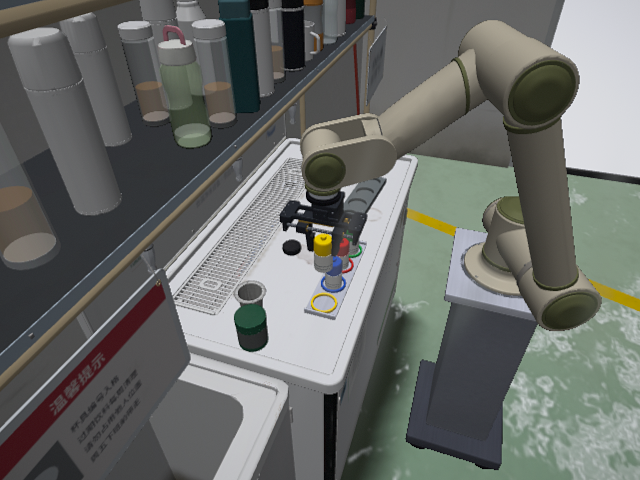

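```bash
python3 -m inch '[{"delta_pos":[0,-20,0],"turn":0},{"delta_pos":[2,-52,0],"turn":0},{"delta_pos":[3,-88,0],"turn":0},{"delta_pos":[4,-125,0],"turn":0},{"delta_pos":[5,-162,0],"turn":0}]'
python3 -m inch '[{"delta_pos":[1,-37,0],"turn":0},{"delta_pos":[2,-74,0],"turn":0},{"delta_pos":[3,-111,0],"turn":0},{"delta_pos":[4,-148,0],"turn":0},{"delta_pos":[5,-185,0],"turn":0}]'
python3 -m inch '[{"delta_pos":[2,-37,0],"turn":0},{"delta_pos":[4,-74,0],"turn":0},{"delta_pos":[6,-111,0],"turn":0},{"delta_pos":[8,-148,0],"turn":0},{"delta_pos":[10,-185,0],"turn":0}]'
python3 -m inch '[{"delta_pos":[0,-37,0],"turn":0},{"delta_pos":[0,-70,0],"turn":0},{"delta_pos":[0,-90,-15],"turn":0},{"delta_pos":[0,-97,-45],"turn":0},{"delta_pos":[0,-97,-70],"turn":0}]'
python3 - <<'E'
from h import *
print(manip.state()["position"])
for n in ("wrist","side","scene"): cv2.imwrite(f"pics/{n}3.png",cam(n)["image"])
E
```

```text
time: 4.17
position: [0.4532, 0.1471, 0.1982]
orientation: [[1.0, 0.007, -0.003], [0.007, -1.0, -0.0], [-0.003, 0.0, -1.0]]
contact_force: [1.4, -0.0, -1.2]
gripper_width: 0.513
time: 4.58
position: [0.4583, -0.038, 0.1984]
orientation: [[1.0, 0.006, -0.003], [0.006, -1.0, 0.001], [-0.003, -0.001, -1.0]]
contact_force: [1.0, 0.0, -1.8]
gripper_width: 0.513
time: 5.0
position: [0.4684, -0.2229, 0.1981]
orientation: [[1.0, 0.006, -0.003], [0.006, -1.0, 0.002], [-0.003, -0.002, -1.0]]
contact_force: [0.8, 0.0, -1.6]
gripper_width: 0.509
time: 5.42
position: [0.4684, -0.3199, 0.1268]
orientation: [[1.0, 0.004, -0.002], [0.004, -1.0, 0.001], [-0.002, -0.001, -1.0]]
contact_force: [-0.8, 0.2, -1.8]
gripper_width: 0.509
[ 0.46835895 -0.319889    0.12675727]
```

View pics/wrist3.png

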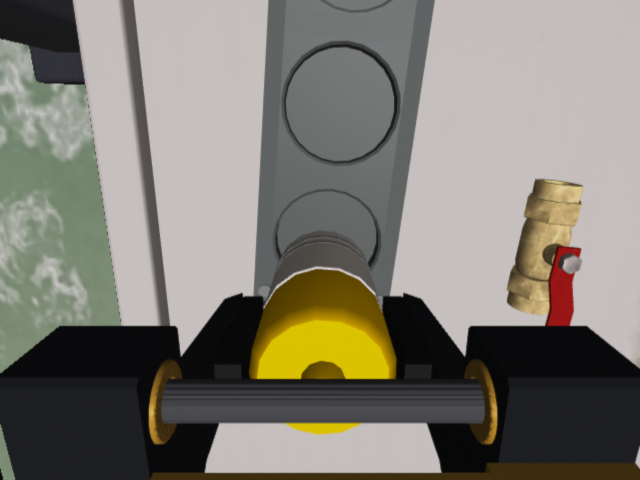

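View pics/scene3.png

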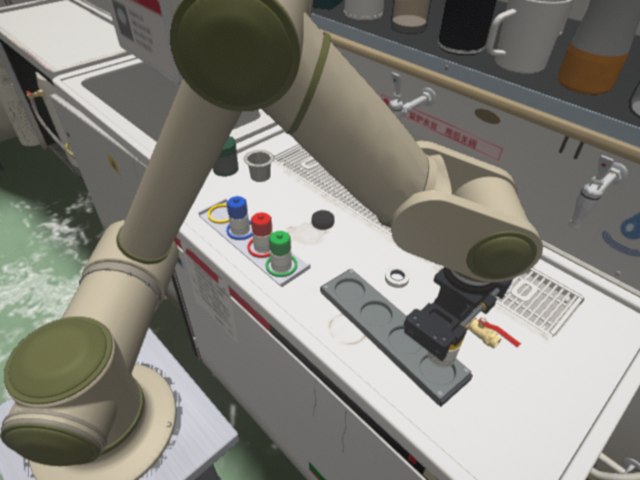

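Run:
```python
from h import *
W=cam("wrist")
print(plane(W,(341.5,102),.022),plane(W,(328,239),.022))
print(proj(W,[[.478,-.242,.022],[.470,-.320,.022]]))
print("spigot in hand ~", plane(W,(323,370),.161))
```

```text
[ 0.47888175 -0.23562153  0.022     ] [ 0.47231275 -0.31308118  0.022     ]
[[339.66742352 114.26828682]
 [324.03001696 250.05409942]]
spigot in hand ~ [ 0.46958954 -0.31039349  0.161     ]
```

```bash
python3 -m inch '[{"delta_pos":[1,4,0],"turn":0},{"delta_pos":[1,4,-20],"turn":0},{"delta_pos":[1,4,-35],"turn":0},{"delta_pos":[1,4,-45],"turn":0},{"delta_pos":[1,4,-50],"turn":0}]'
python3 -m inch '[{"delta_pos":[0,0,-3],"turn":0},{"delta_pos":[0,0,-6],"turn":0},{"delta_pos":[0,0,-8],"turn":0},{"delta_pos":[0,0,-8],"turn":0}]'
```

```text
time: 6.03
position: [0.4705, -0.314, 0.0797]
orientation: [[1.0, 0.007, 0.0], [0.007, -1.0, -0.0], [0.0, 0.0, -1.0]]
contact_force: [-0.5, 0.2, -1.8]
gripper_width: 0.515
time: 6.37
position: [0.4705, -0.3146, 0.0721]
orientation: [[1.0, 0.006, 0.001], [0.006, -1.0, -0.001], [0.001, 0.001, -1.0]]
contact_force: [-0.5, -0.3, -1.5]
gripper_width: 0.516
```

```bash
python3 -m inch '[{"delta_pos":[0,-1,-1],"turn":0},{"delta_pos":[0,-1,-1],"turn":0}]'
python3 - <<'E'
from h import *
for n in ("wrist",): cv2.imwrite(f"pics/{n}4.png",cam(n)["image"])
D=cam("scene")["image"][300:420,400:500]; cv2.imwrite("pics/scene4.png",cv2.resize(D,None,fx=5,fy=5))
E
```

```text
time: 6.53
position: [0.4706, -0.3154, 0.0721]
orientation: [[1.0, 0.006, 0.001], [0.006, -1.0, -0.0], [0.001, 0.0, -1.0]]
contact_force: [-1.1, 3.5, 8.2]
gripper_width: 0.511
```

View pics/wrist4.png

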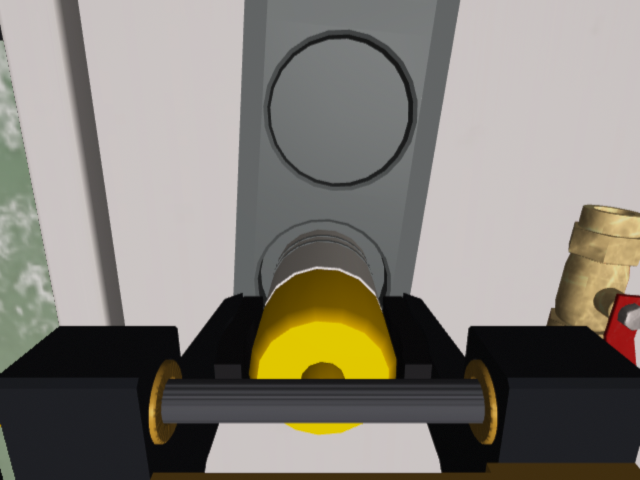

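View pics/scene4.png

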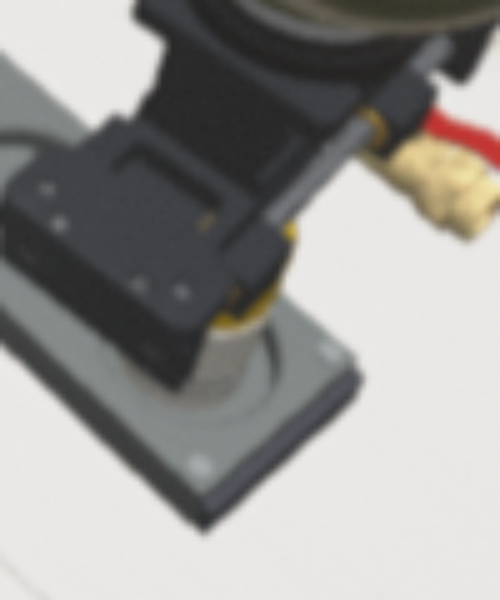

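```bash
python3 -m inch '[{"delta_pos":[0,0,0],"turn":0},{"delta_pos":[0,0,0],"turn":0},{"delta_pos":[0,0,0],"turn":0},{"delta_pos":[0,0,0],"turn":0},{"delta_pos":[0,0,0],"turn":0}]' 80
python3 -m inch '[{"delta_pos":[0,0,0],"turn":0},{"delta_pos":[0,0,15],"turn":0},{"delta_pos":[0,0,45],"turn":0},{"delta_pos":[0,0,80],"turn":0},{"delta_pos":[0,0,110],"turn":0}]' 80
python3 - <<'E'
from h import *
print(manip.state()["position"])
for n in ("wrist",): cv2.imwrite(f"pics/{n}5.png",cam(n)["image"])
E
```

```text
time: 7.05
position: [0.4703, -0.3155, 0.0707]
orientation: [[1.0, 0.006, -0.0], [0.006, -1.0, 0.0], [-0.0, -0.0, -1.0]]
contact_force: [0.1, -0.2, -0.3]
gripper_width: 0.864
time: 7.47
position: [0.4702, -0.3154, 0.1825]
orientation: [[1.0, 0.006, 0.0], [0.006, -1.0, -0.0], [0.0, 0.0, -1.0]]
contact_force: [-0.1, -0.0, 0.0]
gripper_width: 0.906
[ 0.47023327 -0.31538242  0.18252092]
```

View pics/wrist5.png

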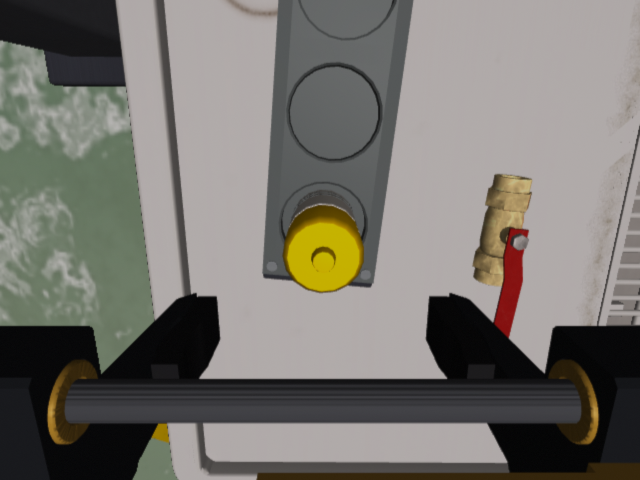

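```bash
python3 -m inch '[{"delta_pos":[0,20,0],"turn":0},{"delta_pos":[-1,55,0],"turn":0},{"delta_pos":[-2,93,0],"turn":0},{"delta_pos":[-3,131,0],"turn":0},{"delta_pos":[-4,169,0],"turn":0}]'
python3 -m inch '[{"delta_pos":[-2,38,0],"turn":0},{"delta_pos":[-4,76,0],"turn":0},{"delta_pos":[-6,114,0],"turn":0},{"delta_pos":[-8,152,0],"turn":0},{"delta_pos":[-10,190,0],"turn":0}]'
python3 -m inch '[{"delta_pos":[-2,38,0],"turn":0},{"delta_pos":[-4,76,0],"turn":0},{"delta_pos":[-6,114,0],"turn":0},{"delta_pos":[-8,152,0],"turn":0},{"delta_pos":[-8,176,0],"turn":0}]'
python3 -m inch '[{"delta_pos":[0,10,-10],"turn":0},{"delta_pos":[0,10,-25],"turn":0},{"delta_pos":[0,10,-25],"turn":0}]'
python3 - <<'E'
from h import *
print(manip.state()["position"])
for n in ("wrist",): cv2.imwrite(f"pics/{n}6.png",cam(n)["image"])
E
```

```text
time: 7.93
position: [0.4658, -0.1449, 0.1805]
orientation: [[1.0, 0.005, 0.0], [0.005, -1.0, 0.0], [0.0, -0.0, -1.0]]
contact_force: [1.5, -0.3, 0.3]
gripper_width: 0.908
time: 8.35
position: [0.4558, 0.0453, 0.1807]
orientation: [[1.0, 0.006, 0.0], [0.006, -1.0, -0.0], [0.0, 0.0, -1.0]]
contact_force: [1.7, 0.1, 1.0]
gripper_width: 0.907
time: 8.77
position: [0.4474, 0.2226, 0.1806]
orientation: [[1.0, 0.008, -0.0], [0.008, -1.0, 0.0], [-0.0, -0.0, -1.0]]
contact_force: [0.1, -0.3, 0.3]
gripper_width: 0.906
time: 9.02
position: [0.4471, 0.2293, 0.153]
orientation: [[1.0, 0.007, -0.005], [0.007, -1.0, -0.001], [-0.005, 0.001, -1.0]]
contact_force: [-0.3, 0.4, -0.4]
gripper_width: 0.906
[0.44706916 0.2293008  0.15296267]
```

View pics/wrist6.png

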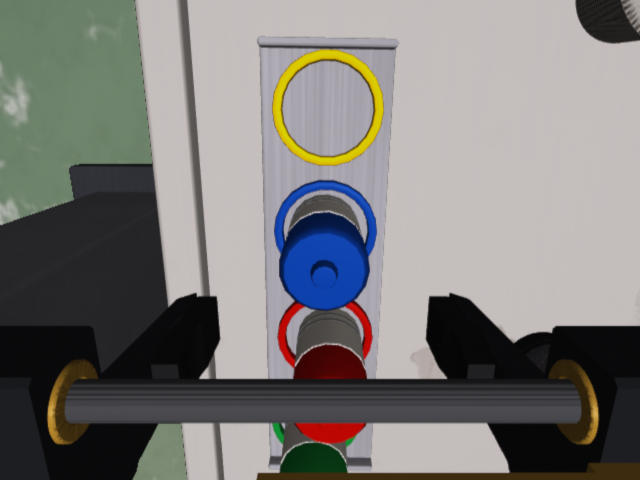

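```bash
python3 -m inch '[{"delta_pos":[0,0,-30],"turn":0},{"delta_pos":[0,0,-60],"turn":0},{"delta_pos":[0,0,-80],"turn":0},{"delta_pos":[0,0,-88],"turn":0},{"delta_pos":[0,0,-88],"turn":0}]'
python3 -m inch '[{"delta_pos":[0,0,0],"turn":0},{"delta_pos":[0,0,0],"turn":0},{"delta_pos":[0,0,0],"turn":0},{"delta_pos":[0,0,0],"turn":0},{"delta_pos":[0,0,0],"turn":0}]' 30 25
python3 -m inch '[{"delta_pos":[0,0,0],"turn":0},{"delta_pos":[0,0,0],"turn":0},{"delta_pos":[0,0,0],"turn":0},{"delta_pos":[0,0,0],"turn":0}]'
python3 -m inch '[{"delta_pos":[0,0,15],"turn":0},{"delta_pos":[0,0,45],"turn":0},{"delta_pos":[0,0,80],"turn":0},{"delta_pos":[0,0,115],"turn":0},{"delta_pos":[0,0,132],"turn":0}]'
```

```text
time: 9.48
position: [0.4481, 0.2287, 0.0668]
orientation: [[1.0, 0.005, -0.003], [0.005, -1.0, -0.001], [-0.003, 0.001, -1.0]]
contact_force: [0.2, 1.1, -0.4]
gripper_width: 0.906
time: 9.9
position: [0.4486, 0.2297, 0.0684]
orientation: [[1.0, 0.006, 0.001], [0.006, -1.0, 0.0], [0.001, -0.0, -1.0]]
contact_force: [0.3, 0.3, -0.3]
gripper_width: 0.55
time: 10.23
position: [0.4482, 0.2297, 0.0682]
orientation: [[1.0, 0.006, 0.0], [0.006, -1.0, 0.0], [0.0, -0.0, -1.0]]
contact_force: [-3.3, 0.1, 5.8]
gripper_width: 0.513
time: 10.65
position: [0.449, 0.2298, 0.2034]
orientation: [[1.0, 0.006, 0.005], [0.006, -1.0, 0.001], [0.005, -0.001, -1.0]]
contact_force: [1.1, -0.3, -3.1]
gripper_width: 0.515
```

```bash
python3 -m inch '[{"delta_pos":[0,-20,0],"turn":0},{"delta_pos":[2,-52,0],"turn":0},{"delta_pos":[4,-88,0],"turn":0},{"delta_pos":[6,-125,0],"turn":0},{"delta_pos":[8,-162,0],"turn":0}]'
python3 -m inch '[{"delta_pos":[2,-37,0],"turn":0},{"delta_pos":[4,-74,0],"turn":0},{"delta_pos":[6,-111,0],"turn":0},{"delta_pos":[8,-148,0],"turn":0},{"delta_pos":[11,-185,0],"turn":0}]'
python3 -m inch '[{"delta_pos":[3,-36,0],"turn":0},{"delta_pos":[6,-70,0],"turn":0},{"delta_pos":[9,-100,0],"turn":0},{"delta_pos":[11,-118,-5],"turn":0},{"delta_pos":[11,-124,-20],"turn":0}]'
python3 -m inch '[{"delta_pos":[0,0,-20],"turn":0},{"delta_pos":[0,0,-45],"turn":0},{"delta_pos":[0,0,-60],"turn":0},{"delta_pos":[0,0,-60],"turn":0},{"delta_pos":[0,0,-60],"turn":0}]'
python3 - <<'E'
from h import *
print(manip.state()["position"])
for n in ("wrist",): cv2.imwrite(f"pics/{n}7.png",cam(n)["image"])
E
```

```text
time: 11.07
position: [0.4558, 0.0662, 0.1995]
orientation: [[1.0, 0.007, -0.001], [0.007, -1.0, 0.0], [-0.001, -0.0, -1.0]]
contact_force: [0.5, -0.6, -2.5]
gripper_width: 0.511
time: 11.48
position: [0.4667, -0.1192, 0.1995]
orientation: [[1.0, 0.006, -0.001], [0.006, -1.0, 0.0], [-0.001, -0.0, -1.0]]
contact_force: [1.8, 0.1, -2.3]
gripper_width: 0.51
time: 11.9
position: [0.4789, -0.2448, 0.1804]
orientation: [[1.0, 0.003, 0.003], [0.003, -1.0, -0.003], [0.003, 0.003, -1.0]]
contact_force: [0.3, -0.3, -2.9]
gripper_width: 0.511
time: 12.32
position: [0.4781, -0.2413, 0.1194]
orientation: [[1.0, 0.006, -0.001], [0.006, -1.0, 0.001], [-0.001, -0.001, -1.0]]
contact_force: [0.0, -0.3, -2.1]
gripper_width: 0.514
[ 0.4781237  -0.24125814  0.11942318]
```

View pics/wrist7.png

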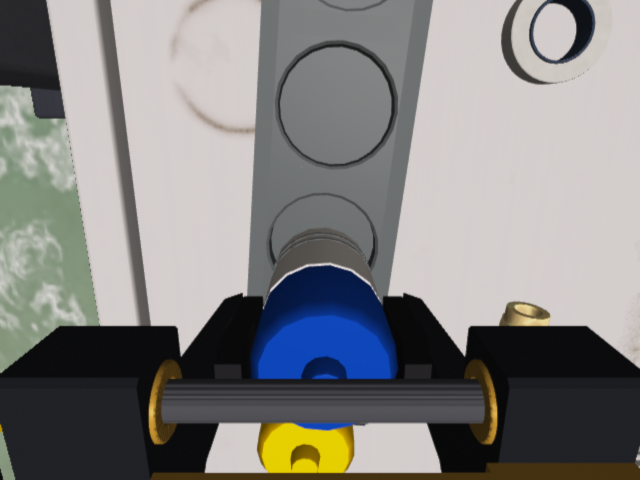

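Cmd z is 120 now; lower to 71.5 and release.

```bash
python3 -m inch '[{"delta_pos":[0,0,-15],"turn":0},{"delta_pos":[0,0,-28],"turn":0},{"delta_pos":[0,0,-38],"turn":0},{"delta_pos":[0,0,-43],"turn":0},{"delta_pos":[0,0,-46],"turn":0}]'
python3 -m inch '[{"delta_pos":[0,0,-1.5],"turn":0},{"delta_pos":[0,0,-2.5],"turn":0},{"delta_pos":[0,0,-2.5],"turn":0}]'
```

```text
time: 12.78
position: [0.4784, -0.2415, 0.0738]
orientation: [[1.0, 0.006, 0.0], [0.006, -1.0, -0.0], [0.0, 0.0, -1.0]]
contact_force: [-0.1, 1.1, -1.3]
gripper_width: 0.51
time: 13.03
position: [0.4785, -0.2417, 0.0723]
orientation: [[1.0, 0.006, 0.001], [0.006, -1.0, -0.001], [0.001, 0.001, -1.0]]
contact_force: [-2.7, 0.8, 3.2]
gripper_width: 0.508
```

```bash
python3 -m inch '[{"delta_pos":[0,0,0],"turn":0},{"delta_pos":[0,0,0],"turn":0},{"delta_pos":[0,0,0],"turn":0},{"delta_pos":[0,0,0],"turn":0},{"delta_pos":[0,0,0],"turn":0}]' 80
python3 -m inch '[{"delta_pos":[0,0,0],"turn":0},{"delta_pos":[0,0,15],"turn":0},{"delta_pos":[0,0,45],"turn":0},{"delta_pos":[0,0,80],"turn":0},{"delta_pos":[0,0,110],"turn":0}]'
python3 - <<'E'
from h import *
for n in ("wrist",): cv2.imwrite(f"pics/{n}8.png",cam(n)["image"])
E
```

```text
time: 13.45
position: [0.4784, -0.2415, 0.0713]
orientation: [[1.0, 0.006, 0.0], [0.006, -1.0, -0.0], [0.0, 0.0, -1.0]]
contact_force: [0.2, -0.0, -0.3]
gripper_width: 0.864
time: 13.87
position: [0.4782, -0.2414, 0.183]
orientation: [[1.0, 0.006, 0.0], [0.006, -1.0, -0.0], [0.0, 0.0, -1.0]]
contact_force: [0.6, -0.7, 0.0]
gripper_width: 0.907
```

View pics/wrist8.png

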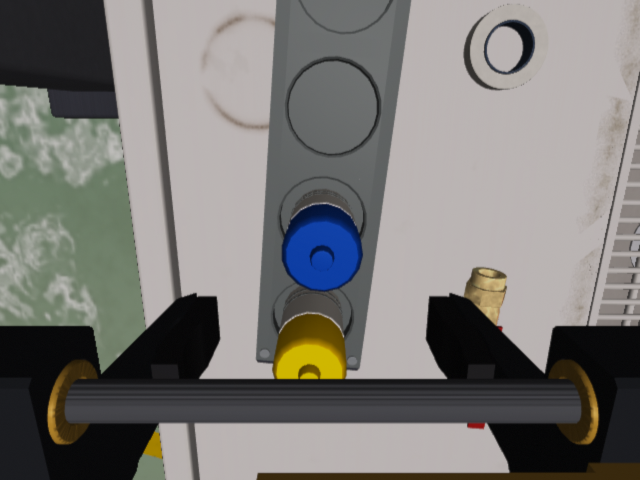

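```bash
python3 -m inch '[{"delta_pos":[-1,20,0],"turn":0},{"delta_pos":[-3,55,0],"turn":0},{"delta_pos":[-5,93,0],"turn":0},{"delta_pos":[-8,131,0],"turn":0},{"delta_pos":[-11,169,0],"turn":0}]'
python3 -m inch '[{"delta_pos":[-3,38,0],"turn":0},{"delta_pos":[-6,76,0],"turn":0},{"delta_pos":[-9,114,0],"turn":0},{"delta_pos":[-12,152,0],"turn":0},{"delta_pos":[-14,188,0],"turn":0}]'
python3 -m inch '[{"delta_pos":[-2,24,0],"turn":0},{"delta_pos":[-2,30,0],"turn":0},{"delta_pos":[-2,30,-15],"turn":0},{"delta_pos":[-2,30,-25],"turn":0},{"delta_pos":[-2,30,-25],"turn":0}]'
python3 - <<'E'
from h import *
print(manip.state()["position"])
for n in ("wrist",): cv2.imwrite(f"pics/{n}9.png",cam(n)["image"])
E
```

```text
time: 14.33
position: [0.4668, -0.0709, 0.1811]
orientation: [[1.0, 0.005, 0.0], [0.005, -1.0, 0.0], [0.0, -0.0, -1.0]]
contact_force: [0.8, -0.6, -0.3]
gripper_width: 0.903
time: 14.75
position: [0.4526, 0.1175, 0.1812]
orientation: [[1.0, 0.006, 0.0], [0.006, -1.0, 0.0], [0.0, -0.0, -1.0]]
contact_force: [0.4, -0.1, -0.5]
gripper_width: 0.907
time: 15.17
position: [0.4506, 0.145, 0.1546]
orientation: [[1.0, 0.006, -0.003], [0.006, -1.0, -0.0], [-0.003, 0.0, -1.0]]
contact_force: [-1.0, 0.1, 0.0]
gripper_width: 0.904
[0.45060795 0.14503352 0.15462103]
```

View pics/wrist9.png

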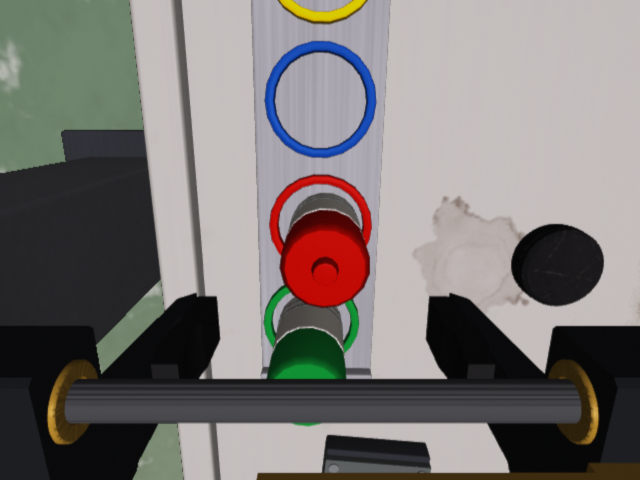

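```bash
python3 -m inch '[{"delta_pos":[0,0,-30],"turn":0},{"delta_pos":[0,0,-60],"turn":0},{"delta_pos":[0,0,-80],"turn":0},{"delta_pos":[0,0,-88.5],"turn":0},{"delta_pos":[0,0,-88.5],"turn":0}]'
python3 -m inch '[{"delta_pos":[0,0,0],"turn":0},{"delta_pos":[0,0,0],"turn":0},{"delta_pos":[0,0,0],"turn":0},{"delta_pos":[0,0,0],"turn":0},{"delta_pos":[0,0,0],"turn":0}]' 30 25
python3 -m inch '[{"delta_pos":[0,0,0],"turn":0},{"delta_pos":[0,0,0],"turn":0},{"delta_pos":[0,0,0],"turn":0},{"delta_pos":[0,0,0],"turn":0}]'
python3 -m inch '[{"delta_pos":[0,0,15],"turn":0},{"delta_pos":[0,0,45],"turn":0},{"delta_pos":[0,0,80],"turn":0},{"delta_pos":[0,0,115],"turn":0},{"delta_pos":[0,0,132],"turn":0}]'
```

```text
time: 15.63
position: [0.4511, 0.1451, 0.0669]
orientation: [[1.0, 0.005, -0.002], [0.005, -1.0, -0.0], [-0.002, 0.0, -1.0]]
contact_force: [-0.4, 0.6, 1.1]
gripper_width: 0.905
time: 16.05
position: [0.4516, 0.1456, 0.0684]
orientation: [[1.0, 0.006, 0.001], [0.006, -1.0, 0.0], [0.001, -0.0, -1.0]]
contact_force: [0.2, 0.2, -0.3]
gripper_width: 0.553
time: 16.38
position: [0.4515, 0.1456, 0.0683]
orientation: [[1.0, 0.006, 0.001], [0.006, -1.0, 0.0], [0.001, -0.0, -1.0]]
contact_force: [-1.0, -0.3, 6.8]
gripper_width: 0.513
time: 16.8
position: [0.452, 0.1457, 0.2034]
orientation: [[1.0, 0.006, 0.005], [0.006, -1.0, 0.0], [0.005, -0.0, -1.0]]
contact_force: [0.2, -0.1, -1.7]
gripper_width: 0.514
```

```bash
python3 -m inch '[{"delta_pos":[1,-20,0],"turn":0},{"delta_pos":[4,-52,0],"turn":0},{"delta_pos":[8,-88,0],"turn":0},{"delta_pos":[12,-125,0],"turn":0},{"delta_pos":[16,-162,0],"turn":0}]'
python3 -m inch '[{"delta_pos":[4,-37,0],"turn":0},{"delta_pos":[8,-74,0],"turn":0},{"delta_pos":[13,-110,0],"turn":0},{"delta_pos":[18,-136,0],"turn":0},{"delta_pos":[18,-148,0],"turn":0}]'
python3 -m inch '[{"delta_pos":[0,0,-20],"turn":0},{"delta_pos":[0,0,-50],"turn":0},{"delta_pos":[0,0,-75],"turn":0},{"delta_pos":[0,0,-80],"turn":0},{"delta_pos":[0,0,-80],"turn":0}]'
python3 - <<'E'
from h import *
print(manip.state()["position"])
for n in ("wrist",): cv2.imwrite(f"pics/{n}10.png",cam(n)["image"])
E
```

```text
time: 17.22
position: [0.4669, -0.0178, 0.1997]
orientation: [[1.0, 0.007, -0.0], [0.007, -1.0, 0.0], [-0.0, -0.0, -1.0]]
contact_force: [1.5, -0.2, -1.7]
gripper_width: 0.512
time: 17.63
position: [0.4856, -0.1675, 0.1993]
orientation: [[1.0, 0.003, -0.0], [0.003, -1.0, -0.0], [-0.0, 0.0, -1.0]]
contact_force: [0.4, -0.2, -1.3]
gripper_width: 0.512
time: 18.05
position: [0.4846, -0.1635, 0.1187]
orientation: [[1.0, 0.006, -0.003], [0.006, -1.0, 0.002], [-0.003, -0.002, -1.0]]
contact_force: [-0.7, -0.0, -2.0]
gripper_width: 0.516
[ 0.4846173  -0.16353806  0.11869295]
```

View pics/wrist10.png

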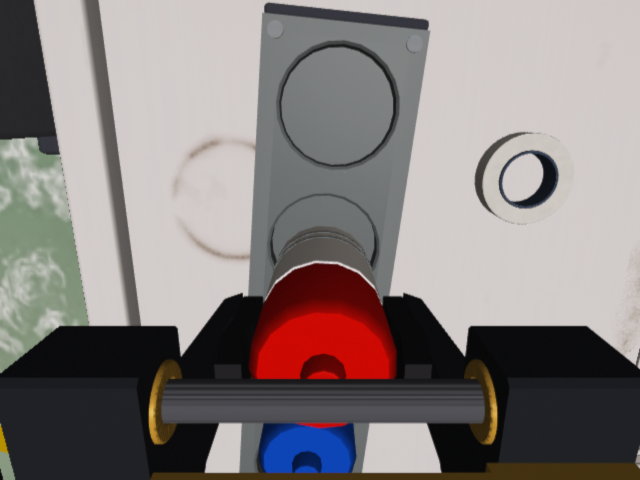

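```bash
python3 -m inch '[{"delta_pos":[0,0,-15],"turn":0},{"delta_pos":[0,0,-28],"turn":0},{"delta_pos":[0,0,-38],"turn":0},{"delta_pos":[0,0,-43],"turn":0},{"delta_pos":[0,0,-46],"turn":0}]'
python3 -m inch '[{"delta_pos":[0,0,-1.5],"turn":0},{"delta_pos":[0,0,-2.5],"turn":0},{"delta_pos":[0,0,-2.5],"turn":0}]'
```

```text
time: 18.52
position: [0.4858, -0.1645, 0.0746]
orientation: [[1.0, 0.006, 0.001], [0.006, -1.0, -0.001], [0.001, 0.001, -1.0]]
contact_force: [0.4, 0.8, -2.2]
gripper_width: 0.51
time: 18.77
position: [0.4857, -0.1646, 0.0723]
orientation: [[1.0, 0.006, 0.002], [0.006, -1.0, -0.001], [0.002, 0.001, -1.0]]
contact_force: [-0.1, 0.7, 3.3]
gripper_width: 0.509
```

```bash
python3 -m inch '[{"delta_pos":[0,0,0],"turn":0},{"delta_pos":[0,0,0],"turn":0},{"delta_pos":[0,0,0],"turn":0},{"delta_pos":[0,0,0],"turn":0},{"delta_pos":[0,0,0],"turn":0}]' 80
python3 -m inch '[{"delta_pos":[0,0,0],"turn":0},{"delta_pos":[0,0,15],"turn":0},{"delta_pos":[0,0,45],"turn":0},{"delta_pos":[0,0,80],"turn":0},{"delta_pos":[0,0,110],"turn":0}]'
python3 -m inch '[{"delta_pos":[-2,20,0],"turn":0},{"delta_pos":[-8,55,0],"turn":0},{"delta_pos":[-14,92,0],"turn":0},{"delta_pos":[-21,129,0],"turn":0},{"delta_pos":[-28,165,0],"turn":0}]'
python3 -m inch '[{"delta_pos":[-8,36,0],"turn":0},{"delta_pos":[-14,62,0],"turn":0},{"delta_pos":[-16,72,-15],"turn":0},{"delta_pos":[-16,72,-25],"turn":0},{"delta_pos":[-16,72,-25],"turn":0}]'
python3 - <<'E'
from h import *
print(manip.state()["position"])
for n in ("wrist",): cv2.imwrite(f"pics/{n}11.png",cam(n)["image"])
E
```

```text
time: 19.18
position: [0.4853, -0.1644, 0.0713]
orientation: [[1.0, 0.006, -0.0], [0.006, -1.0, 0.0], [0.0, -0.0, -1.0]]
contact_force: [0.4, -0.7, -0.0]
gripper_width: 0.863
time: 19.6
position: [0.4852, -0.1644, 0.183]
orientation: [[1.0, 0.006, 0.0], [0.006, -1.0, -0.0], [0.0, 0.0, -1.0]]
contact_force: [0.6, -0.1, 0.3]
gripper_width: 0.907
time: 20.02
position: [0.4566, 0.0021, 0.1813]
orientation: [[1.0, 0.005, 0.0], [0.005, -1.0, 0.0], [0.0, -0.0, -1.0]]
contact_force: [0.2, 0.3, 0.1]
gripper_width: 0.907
time: 20.43
position: [0.4403, 0.0734, 0.1549]
orientation: [[1.0, 0.008, -0.003], [0.008, -1.0, 0.0], [-0.003, -0.0, -1.0]]
contact_force: [-1.1, -0.5, 0.6]
gripper_width: 0.907
[0.44026854 0.07338143 0.15492466]
```

View pics/wrist11.png

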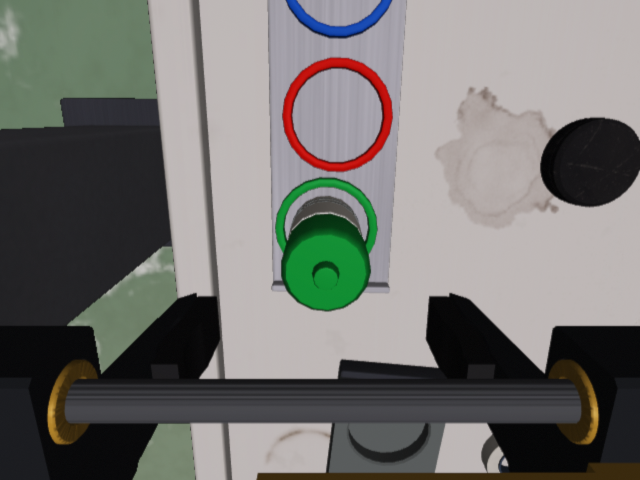

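```bash
python3 -m inch '[{"delta_pos":[0,0,-30],"turn":0},{"delta_pos":[0,0,-60],"turn":0},{"delta_pos":[0,0,-80],"turn":0},{"delta_pos":[0,0,-88.5],"turn":0},{"delta_pos":[0,0,-88.5],"turn":0}]'
python3 -m inch '[{"delta_pos":[0,0,0],"turn":0},{"delta_pos":[0,0,0],"turn":0},{"delta_pos":[0,0,0],"turn":0},{"delta_pos":[0,0,0],"turn":0},{"delta_pos":[0,0,0],"turn":0}]' 30 25
python3 -m inch '[{"delta_pos":[0,0,0],"turn":0},{"delta_pos":[0,0,0],"turn":0},{"delta_pos":[0,0,0],"turn":0},{"delta_pos":[0,0,0],"turn":0}]'
python3 -m inch '[{"delta_pos":[0,0,15],"turn":0},{"delta_pos":[0,0,45],"turn":0},{"delta_pos":[0,0,80],"turn":0},{"delta_pos":[0,0,115],"turn":0},{"delta_pos":[0,0,132],"turn":0}]'
```

```text
time: 20.9
position: [0.4411, 0.0722, 0.0669]
orientation: [[1.0, 0.005, -0.002], [0.005, -1.0, 0.0], [-0.002, -0.0, -1.0]]
contact_force: [-1.0, -0.1, -0.3]
gripper_width: 0.905
time: 21.32
position: [0.4416, 0.0726, 0.0684]
orientation: [[1.0, 0.006, 0.001], [0.006, -1.0, -0.0], [0.001, 0.0, -1.0]]
contact_force: [-0.4, -0.1, 0.2]
gripper_width: 0.554
time: 21.65
position: [0.4415, 0.0726, 0.0682]
orientation: [[1.0, 0.006, 0.001], [0.006, -1.0, -0.0], [0.001, 0.0, -1.0]]
contact_force: [-0.9, 0.4, 6.0]
gripper_width: 0.512
time: 22.07
position: [0.4419, 0.0726, 0.2032]
orientation: [[1.0, 0.006, 0.004], [0.006, -1.0, -0.0], [0.004, 0.0, -1.0]]
contact_force: [1.0, 0.1, -2.2]
gripper_width: 0.516
```

Target green (493,-87): shift (+51,-159).

```bash
python3 -m inch '[{"delta_pos":[6,-18,0],"turn":0},{"delta_pos":[17,-52,0],"turn":0},{"delta_pos":[28,-88,0],"turn":0},{"delta_pos":[39,-123,0],"turn":0},{"delta_pos":[48,-149,0],"turn":0}]'
python3 -m inch '[{"delta_pos":[3,-10,0],"turn":0},{"delta_pos":[3,-10,-20],"turn":0},{"delta_pos":[3,-10,-50],"turn":0},{"delta_pos":[3,-10,-80],"turn":0},{"delta_pos":[3,-10,-80],"turn":0}]'
python3 - <<'E'
from h import *
print(manip.state()["position"])
for n in ("wrist",): cv2.imwrite(f"pics/{n}12.png",cam(n)["image"])
E
```

```text
time: 22.48
position: [0.4895, -0.0788, 0.1994]
orientation: [[1.0, 0.005, -0.001], [0.005, -1.0, -0.0], [-0.001, 0.0, -1.0]]
contact_force: [0.9, 0.7, -2.2]
gripper_width: 0.516
time: 22.9
position: [0.4895, -0.0849, 0.1152]
orientation: [[1.0, 0.006, -0.009], [0.006, -1.0, 0.004], [-0.009, -0.004, -1.0]]
contact_force: [-1.1, 0.6, -3.5]
gripper_width: 0.513
[ 0.48953253 -0.08488188  0.1152151 ]
```

View pics/wrist12.png

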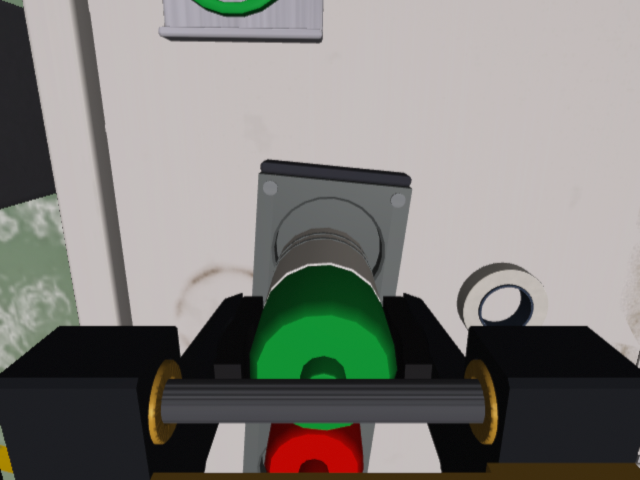

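```bash
python3 -m inch '[{"delta_pos":[0,0,-15],"turn":0},{"delta_pos":[0,0,-28],"turn":0},{"delta_pos":[0,0,-38],"turn":0},{"delta_pos":[0,0,-43],"turn":0},{"delta_pos":[0,0,-46],"turn":0}]'
python3 -m inch '[{"delta_pos":[0,0,-1.5],"turn":0},{"delta_pos":[0,0,-2.5],"turn":0},{"delta_pos":[0,0,-2.5],"turn":0}]'
```

```text
time: 23.37
position: [0.4928, -0.0863, 0.0746]
orientation: [[1.0, 0.006, 0.001], [0.006, -1.0, -0.0], [0.001, 0.0, -1.0]]
contact_force: [-0.4, 0.7, -2.8]
gripper_width: 0.508
time: 23.62
position: [0.4927, -0.0865, 0.0723]
orientation: [[1.0, 0.006, 0.002], [0.006, -1.0, -0.001], [0.002, 0.001, -1.0]]
contact_force: [-0.3, 1.3, 2.1]
gripper_width: 0.513
```

Release, lift and retreat out of the camera view.

```bash
python3 -m inch '[{"delta_pos":[0,0,0],"turn":0},{"delta_pos":[0,0,0],"turn":0},{"delta_pos":[0,0,0],"turn":0},{"delta_pos":[0,0,0],"turn":0},{"delta_pos":[0,0,0],"turn":0}]' 80
python3 -m inch '[{"delta_pos":[0,0,0],"turn":0},{"delta_pos":[0,0,15],"turn":0},{"delta_pos":[0,0,45],"turn":0},{"delta_pos":[0,0,80],"turn":0},{"delta_pos":[0,0,110],"turn":0}]'
python3 -m inch '[{"delta_pos":[-5,30,0],"turn":0},{"delta_pos":[-10,65,0],"turn":0},{"delta_pos":[-15,102,0],"turn":0},{"delta_pos":[-20,139,0],"turn":0},{"delta_pos":[-25,175,0],"turn":0}]'
python3 -m inch '[{"delta_pos":[-5,36,0],"turn":0},{"delta_pos":[-10,72,0],"turn":0},{"delta_pos":[-15,108,0],"turn":0},{"delta_pos":[-20,130,0],"turn":0},{"delta_pos":[-20,140,0],"turn":0}]'
python3 - <<'E'
from h import *
print(manip.state()["position"])
for n in ("side","scene"):
  d=cam(n); cv2.imwrite(f"pics/{n}13.png",d["image"])
  x,y,w,h=(300,215,180,190) if n=="scene" else (310,150,90,90)
  cv2.imwrite(f"pics/{n}13c.png",cv2.resize(d["image"][y:y+h,x:x+w],None,fx=3 if n=="scene" else 6,fy=3 if n=="scene" else 6))
E
```

```text
time: 24.03
position: [0.4923, -0.0864, 0.0713]
orientation: [[1.0, 0.006, 0.0], [0.006, -1.0, -0.0], [0.0, 0.0, -1.0]]
contact_force: [1.4, 1.1, 0.6]
gripper_width: 0.871
time: 24.45
position: [0.4922, -0.0864, 0.183]
orientation: [[1.0, 0.006, 0.0], [0.006, -1.0, -0.0], [0.0, 0.0, -1.0]]
contact_force: [0.0, -0.5, -0.6]
gripper_width: 0.905
time: 24.87
position: [0.4667, 0.0902, 0.1814]
orientation: [[1.0, 0.006, 0.0], [0.006, -1.0, 0.0], [0.0, -0.0, -1.0]]
contact_force: [0.7, 0.4, -0.1]
gripper_width: 0.906
time: 25.28
position: [0.4461, 0.2311, 0.1812]
orientation: [[1.0, 0.009, -0.0], [0.009, -1.0, 0.0], [-0.0, -0.0, -1.0]]
contact_force: [0.3, -0.2, -1.0]
gripper_width: 0.904
[0.44611525 0.23108859 0.1811934 ]
```

View pics/scene13.png

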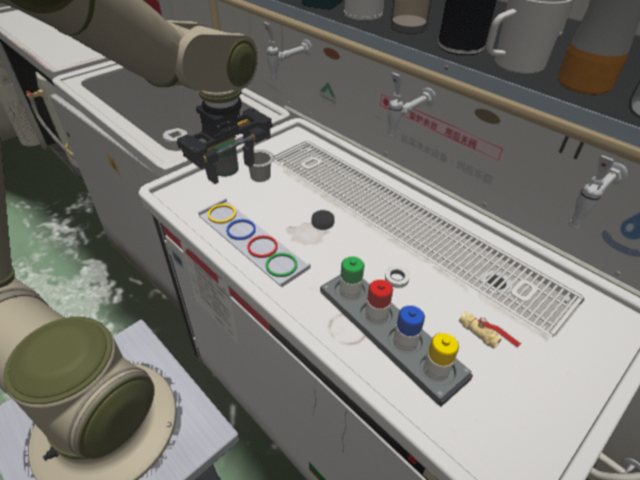

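View pics/side13c.png

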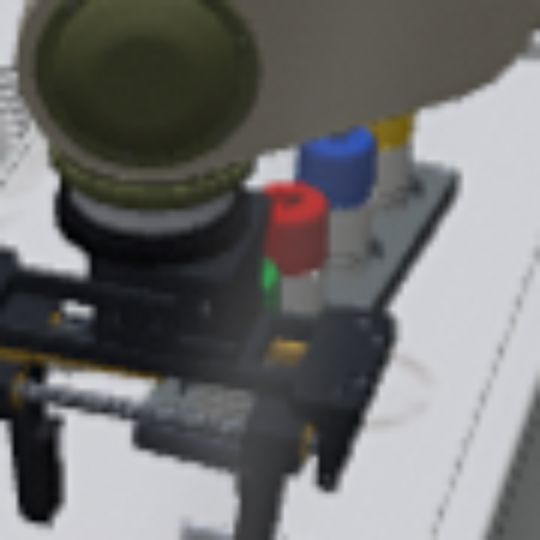

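View pics/scene13c.png

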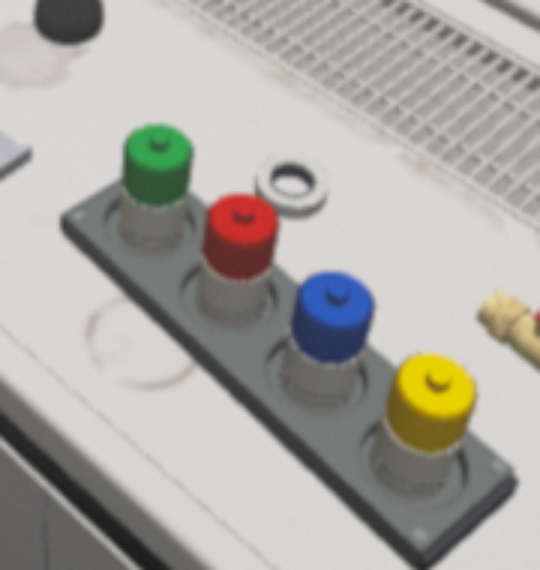

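All four stand upright in their recesses: green (352,270), red (380,293), blue (411,320), yellow (443,350), left to right. The cap, tape and valve have not moved.

```bash
python3 -c "
from station import manip
s=manip.state();print(s['time'],s['contact_force'],abs(s['joint_vel']).max())
print(manip.close_job())"
```

```text
25.3833 [ 0.30780556 -0.5123852  -0.63267269] 0.05398609541019305
the job is handed in; nothing more can be done
None
```

All four cartridges are in the rack in reversed order. From the left seen from the robot, the carrier held yellow, blue, red, green, and the rack now holds green, red, blue, yellow. I handed the job in at 25.4 s.

- **Seating:** Each cartridge was lowered until the force reading turned to a light push of 2 to 8 N, at the height expected for the recess floor, and then released. The last scene picture shows all four upright inside their recesses, with the gripper open and clear of everything.
- **Other things on the worktop:** The cap, tape and valve appear where they were. The tea tin was mostly hidden behind the gripper in the last picture, but the arm never went down near it.
- **Checks that disagreed:** The wrist camera placed things about 5 to 7 mm further left (+y) than the scene camera. The gap was the same at the carrier and the rack, so I relied on the scene camera. The side view agreed with it on the recesses and on where the cartridges stood at the start. In the last side picture the arm hid green and part of yellow, so the final check rests mainly on the scene camera.

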